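# Stir the bead bath and shut it

### The arm

A 7-joint arm with a two-finger parallel gripper is mounted at the origin on the work surface. World frame = base frame: x ahead of the robot, y to its left, z up, the work surface at z = 0. Lengths are in m, angles in rad, forces in N, time in s.
With the tool pointing down it reaches from about 0.425 to 0.925 m from the base axis. Payload 6.8 kg.
Tool frame: the origin (TCP) lies between the finger pads; the fingertips stand 25 mm ahead of it and the grasp point (between the pads) lies 6 mm ahead of it; z points along the fingers, y is the line along which they close (so a half turn about z gives the same grasp; the last joint's range is limited). The gripper opens to 85 mm and grips with 20 to 120 N. Pads are 22 mm wide; open, the fingers measure 114 mm over their backs; the gripper's body (76 mm by 85 mm) begins 54 mm behind the grasp point. The pads swing forward as they close: fully open they stand 13 mm farther back than shut.
Start: joints at [-0.108, 0.477, 0.022, 1.555, -0.011, 1.109, -0.083], TCP at [0.675, 0, 0.231] pointing down, gripper open.
Joint ranges: [-2.96, 2.96], [-0.34, 2.1], [-1.41, 1.46], [0.24, 2.44], [-1.37, 4.51], [0.17, 1.92], [-2.96, 2.96]. Speed limits (rad/s): [2.39, 2.39, 3.14, 3.14, 3.14, 3.14, 3.14].

### API

Orientations are given as [roll, pitch, yaw] about the fixed x, y, z axes, in that order (R = Rz(yaw) Ry(pitch) Rx(roll)).
In Python, from station import * gives the robot as it stands. The module is installed in compiled form; this text tells all that it offers.
- The arm moves only by the tool jog_arm, never from a script. Its arguments are lists of equal length, an entry for each row: "xyz": the shift along the tool's x, y, z in mm, a list of three; "angular": the turn, a rotation vector about the tool's x, y, z in rad, a list of three; "jaw": the closure, from 0 (fully open) to 1 (shut). A call has 1 to 20 rows; each row shifts and turns the commanded pose from where the row before left it, along the tool's axes as they then stand; what a row does not reach is not made up. A row lasts 1/8 s, in which the tool goes at most 62.5 mm and 10.7 degrees, less where a joint would pass 70% of its speed; a pose out of reach is approached as far as the arm can. A call is refused whole if a number of a shift passes 62.5 or a number of a turn 0.188, either way. A call with a gripper value outside its range is refused whole. The fingers move at their own pace and stop on an object; "grip_force" is the grip in N (left out, the last holds). Time passes only in rows, so rows that do not move let the fingers close. It gives the time, the measured TCP pose, the force, the opening and the grip force at its end, in the units of the state.
- get_state(): the state, without advancing time (a new reading comes with each control period).
- get_image(name): name is "scene" or "side" or "wrist"; returns a dict with "frame" (480x640x3 uint8, blue, green, red), "fx", "fy", "cx", "cy" (pixels), "pose" (4x4, takes a point from camera to world coordinates). Camera axes: x right, y up, looking along -z (the intrinsics and any distortion apply to the point x, -y, -z); pixel columns grow to the right and rows downward; lengths in m; the calibration is good to about 2 mm. A picture is of the moment at which its call begins. There is no depth.
- job_done(): hands the job in; it is judged then, once.
Trained networks look in a picture, given as the dict that the camera call returned (one of the last four; its "shot" number tells which), for a name from the list of things; names that differ only in an ending like _2 or _b are one class to them, and where a whole thing is asked for, a point or a joint stands for the part that bears it (a point fixed in the world has none). Each returns a list of dicts, best first, with "score" (0 to 1); they miss things now and then, are a little off and sometimes report something else, mostly with a low value. They report only what shows in the picture. A call takes as long as a camera call. They do not tell look-alikes from the thing itself.
- find_in(picture, query): "at" ([x, y, z] in m, in the coordinates of the camera as it stood for that picture, good to about 4 mm: the middle of the surface that is visible of it).
The state is a dict: "clock": time; "joint_positions": joint angles; "joint_velocities": joint speeds; "effort": joint torques, N m; "tcp_pos": TCP position; "orientation": TCP orientation; "contact_force": force on the tool from outside, world axes, zero at the start; "moment": the same for the moment, N m; "grip_width": finger opening in m; "finger_force": force on a finger pad.
Only numpy, scipy, OpenCV 4.12 (cv2) and the standard library are available. Lean on these libraries where they do the work, as an engineer would, in place of code of your own. Each camera call takes 0.05 s, during which the arm holds its last target. There are 200 camera calls.

### The job

Even out the bead bath: push its sliding cover fully open, stir the beads with the stirring rod from the stand, going round near the well's wall at least three times and until every bead lies more than half its width from where it began; keep all the beads in the well and the fingers off them. Then hang the rod upright in its fork by the collar again and push the cover fully shut. Do not shove or tip the bottle, beaker or jar.

Things in the scene. Friction and masses are not known exactly. Their poses are not given: they have to be found in the camera images.
- bath: Bead bath, fixed: white box 160 (x) x 310 (y) x 70 high; origin under its centre on the bench. Its round well (124 across, 55 deep, vertical wall) lies towards its -y end. Two guide strips 6 wide, top 76 above the bench, run along y at x = +-75; a small grey knob sticks out 12 from its -x face.
- well (a point): Centre of the well's flat floor, 15 above the bench, at bath (0, -75, 15); axes as the bath's. The rim is 55 higher.
- cover (a joint): Flat grey sliding cover, 140 (x) x 135 (y) x 5, top 76 above the bench, slides along the bath's y (1 to 3 N). 0 m: shut, centred over the well; grows towards the bath's +y; 0.135: fully open (stop); well clear from 0.130. At its centre, bath (0, -75 + joint), stands the push tab: a plate 56 (x) x 8 (y), its top 100 above the bench.
- stand: Rod stand, fixed: base 120 (x) x 110 (y) x 10, origin under its centre. A 20 x 20 post at x = 42 carries a level fork, 8 thick, top 125 above the bench; prongs 12 wide at y = +-15 (slot 18 wide), from x = 28 to -44, the slot open to -x. Nothing stands above the fork.
- seat (a point): Middle of the rod's place in the fork: in the slot, level with the fork's top, at stand (-12, 0, 125). Axes as the stand's. The collar may hang from about 20 before it to 30 behind it along the slot.
- rod: Steel rod, 110 g, hangs upright in the fork; origin under its foot's centre, z up. Foot 22 across, 24 high (wider than the slot: the rod goes in and out sideways); shaft 10 across; collar 34 across at z 105 to 111, rests on the prongs; above it a grey square handle 16 x 16, faces along x and y, z 111 to 161 (grip at 141).
- collar (a point): On the rod's axis at the collar's underside, 105 above the rod's origin.
- bottle: Bystander: amber bottle 60 across, 135 high, standing loose; origin under its centre.
- beaker: Bystander: clear beaker 66 across, 85 high, standing loose; origin under its centre.
- jar: Bystander: white jar with blue cap, 56 across, 70 high, standing loose; origin under its centre.
- bead0_center (a point): Centre of one of seven alike polished, slippery metal beads, 22 across, 15 g, loose in one layer on the well's floor.
- bead0: The bead of that point; its own origin, on its surface, rolls with it.
- bead1_center (a point): Centre of one of seven alike polished, slippery metal beads, 22 across, 15 g, loose in one layer on the well's floor.
- bead1: The bead of that point; its own origin, on its surface, rolls with it.
- bead2_center (a point): Centre of one of seven alike polished, slippery metal beads, 22 across, 15 g, loose in one layer on the well's floor.
- bead2: The bead of that point; its own origin, on its surface, rolls with it.
- bead3_center (a point): Centre of one of seven alike polished, slippery metal beads, 22 across, 15 g, loose in one layer on the well's floor.
- bead3: The bead of that point; its own origin, on its surface, rolls with it.
- bead4_center (a point): Centre of one of seven alike polished, slippery metal beads, 22 across, 15 g, loose in one layer on the well's floor.
- bead4: The bead of that point; its own origin, on its surface, rolls with it.
- bead5_center (a point): Centre of one of seven alike polished, slippery metal beads, 22 across, 15 g, loose in one layer on the well's floor.
- bead5: The bead of that point; its own origin, on its surface, rolls with it.
- bead6_center (a point): Centre of one of seven alike polished, slippery metal beads, 22 across, 15 g, loose in one layer on the well's floor.
- bead6: The bead of that point; its own origin, on its surface, rolls with it.
Mind the look-alikes: they are no part of the job. Of the things like the rod, leave any that is blue or turquoise; of the rest the smaller one is meant.

How it is judged:
By the outcome, as a careful person would: the job done as asked, in the order asked, and still so for the second after the job is handed in, with the robot touching nothing.
It also fails if it takes over 72 s, if anything falls off the work surface, if the arm or the gripper's body presses on something with over 40 N, if the wrist force passes 120 N, or if a joint passes its speed limit or range.

## Working session

There is one attempt and no reset: what is moved stays moved. The work goes in short steps, Python scripts to look and compute and a tool call to move; the robot and the scene stay as the last step left them, time stands still between calls to the robot, and variables do not carry over. Pictures are saved under pics/ and viewed, at most 10 in all, crops included, and the job is handed in when it is done.

Besides the shell and the picture viewer there is one more tool, called after "Request:" as a command line: name --argument value ..., lists and objects as JSON in quotes. jog_arm: Moves the arm, as the interface text tells. Its arguments: {"type":"object","properties":{"xyz":{"type":"array"},"angular":{"type":"array"},"jaw":{"type":"array"},"grip_force":{"type":"number"}},"required":["xyz","angular","jaw"]}

```bash
mkdir -p pics; cat > h.py <<'E'
from station import *
import numpy as np, cv2
def w(p,at): return (p["pose"]@np.r_[at,1])[:3]
def pix(p,X):
    c=np.linalg.inv(p["pose"])@np.r_[X,1]; return np.round([p["cx"]+p["fx"]*c[0]/-c[2], p["cy"]+p["fy"]*-c[1]/-c[2]],0)
def ray(p,u,v,z):
    d=p["pose"][:3,:3]@np.array([(u-p["cx"])/p["fx"],-(v-p["cy"])/p["fy"],-1]); o=p["pose"][:3,3]
    return o+d*(z-o[2])/d[2]
E
python3 - <<'E'
from h import *
np.set_printoptions(precision=3,suppress=True)
s=get_state(); print(s)
for n in("scene","side"):
    p=get_image(n); cv2.imwrite(f"pics/{n}1.png",p["frame"]); print(n,p["fx"],p["cx"],p["cy"],[k for k in p]); print(p["pose"])
    for q in("bath","cover","stand","rod","bottle","beaker","jar","bead0"):
        for r in find_in(p,q)[:4]:
            X=w(p,r["at"]); print(q,round(r["score"],2),X,pix(p,X))
E
```

```text
{'clock': 0.0, 'joint_positions': array([-0.108,  0.478,  0.022,  1.556, -0.012,  1.109, -0.083]), 'joint_velocities': array([ 0.   , -0.001,  0.001, -0.   , -0.001, -0.   , -0.001]), 'effort': array([ -0.001, -59.644,   1.608, -28.119,   0.012,   0.009,   0.   ]), 'tcp_pos': array([ 0.674, -0.   ,  0.23 ]), 'orientation': array([-3.14 ,  0.   ,  1.571]), 'contact_force': array([ 0.534,  0.709, -0.15 ]), 'moment': array([-0.057, -0.053,  0.038]), 'finger_force': 0.0, 'grip_width': 0.08536339633666418}
scene 495.43117370438097 312.56202204890684 249.80457494283107 ['frame', 'fx', 'fy', 'cx', 'cy', 'pose', 'shot']
[[-0.523 -0.733  0.436  0.875]
 [ 0.853 -0.446  0.273  0.185]
 [-0.005  0.514  0.858  0.762]
 [ 0.     0.     0.     1.   ]]
bath 0.55 [0.583 0.177 0.072] [415. 344.]
cover 0.9 [0.569 0.139 0.075] [396. 323.]
stand 0.94 [ 0.59  -0.159  0.006] [232. 265.]
rod 0.86 [ 0.434 -0.05   0.107] [333. 194.]
rod 0.71 [ 0.724 -0.109  0.151] [187. 303.]
bottle 0.64 [0.704 0.233 0.098] [417. 436.]
bottle 0.25 [0.582 0.177 0.07 ] [415. 343.]
beaker 0.73 [ 0.652 -0.222  0.07 ] [172. 256.]
ja
[... 361 characters left out ...]
3  0.767]
 [ 0.     0.     0.     1.   ]]
bath 0.81 [0.551 0.122 0.074] [265. 199.]
bath 0.71 [ 0.544 -0.156  0.013] [354. 309.]
cover 0.75 [0.558 0.128 0.077] [266. 194.]
stand 0.87 [ 0.547 -0.154  0.012] [354. 308.]
stand 0.69 [ 0.536 -0.148  0.132] [351. 269.]
rod 0.88 [ 0.401 -0.2    0.151] [306. 331.]
rod 0.75 [ 0.537 -0.147  0.132] [351. 268.]
rod 0.75 [ 0.711 -0.117  0.151] [414. 201.]
rod 0.59 [ 0.422 -0.06   0.109] [264. 279.]
bottle 0.74 [0.682 0.22  0.087] [288. 143.]
beaker 0.93 [ 0.656 -0.203  0.058] [420. 279.]
jar 0.66 [0.419 0.246 0.051] [179. 203.]
bead0 0.64 [0.603 0.086 0.035] [297. 210.]
bead0 0.56 [0.558 0.078 0.033] [282. 224.]
bead0 0.37 [0.537 0.092 0.034] [270. 224.]
```

View pics/scene1.png

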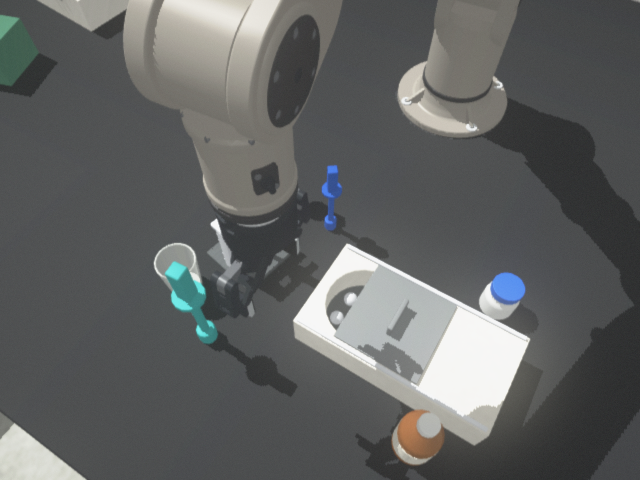

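View pics/side1.png

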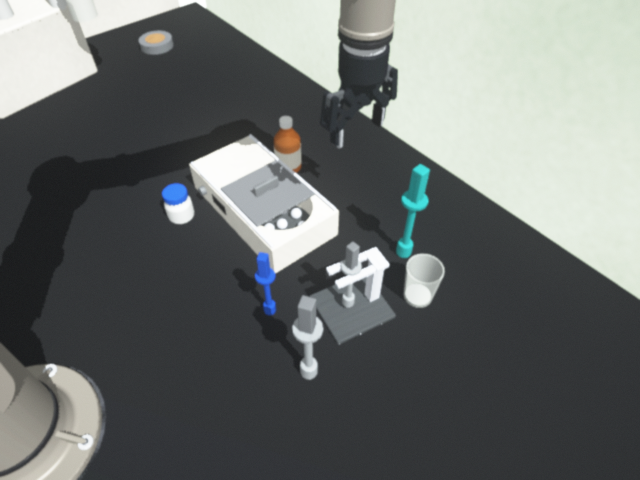

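The pictures show four rod-like things. In the side view they are blue (265,280), turquoise (414,210), a large grey one standing free (308,335), and a small grey one hanging in the fork (351,265). The small grey one fits: it isn't blue or turquoise, it is the smaller of the greys, and it hangs in the stand. An enlarged crop should confirm this. The cover is partly open, with its tab at scene (400,318).

```bash
python3 - <<'E'
import cv2
a=cv2.imread("pics/side1.png")[125:350,180:450]; cv2.imwrite("pics/c1.png",cv2.resize(a,(795,663-0))[:600] if 0 else cv2.resize(a,(720,600),interpolation=cv2.INTER_CUBIC))
a=cv2.imread("pics/scene1.png")[240:445,285:535]; cv2.imwrite("pics/c2.png",cv2.resize(a,(725,594),interpolation=cv2.INTER_CUBIC))
E
```

```text
(no output)
```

View pics/c1.png

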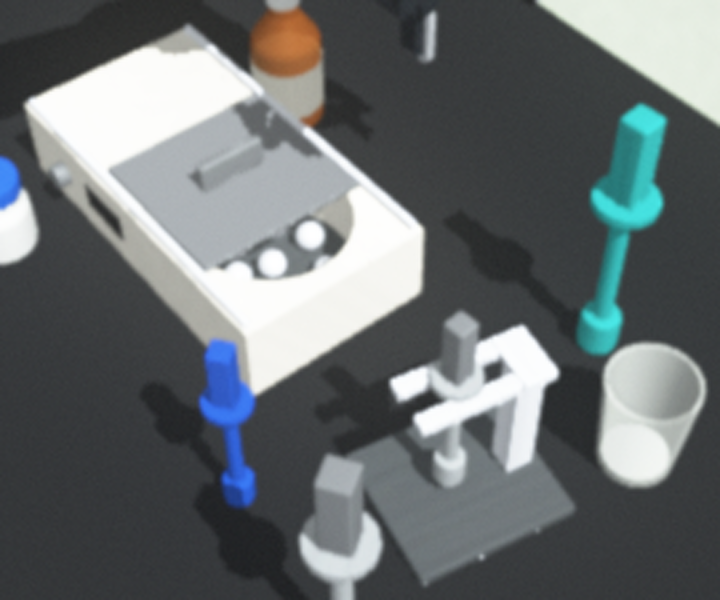

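View pics/c2.png

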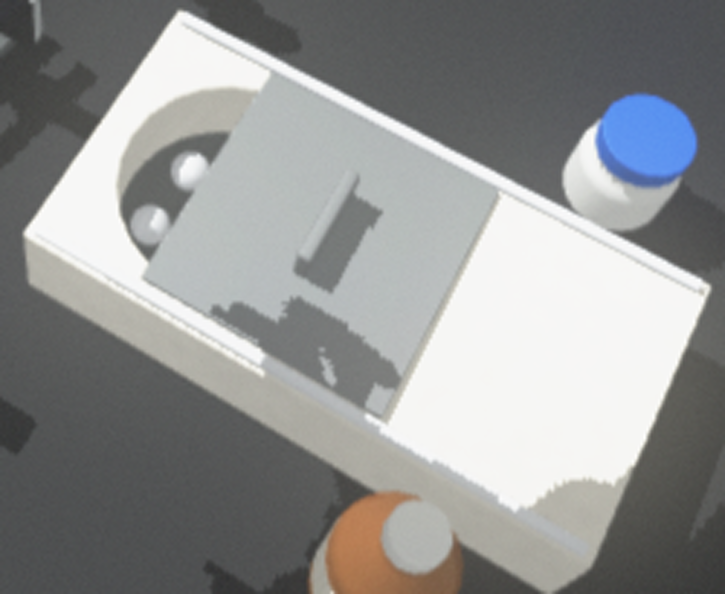

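The crops confirm the rod: small and grey, in the fork at c1 (460,350), with the slot open towards the robot. Next I fit the bath and stand poses from the corners.

```bash
cat > fit.py <<'E'
from h import *
from scipy.optimize import least_squares
np.set_printoptions(precision=4,suppress=True)
S=get_image("side"); C=get_image("scene")
ps=lambda u,v:(180+u/2.667,125+v/2.667); pc=lambda u,v:(285+u/2.9,240+v/2.898)
def tf(q,P): c,s=np.cos(q[2]),np.sin(q[2]); return np.array([q[0]+c*P[0]-s*P[1],q[1]+s*P[0]+c*P[1],P[2]])
def pr(p,X):
    c=np.linalg.inv(p["pose"])@np.r_[X,1]; return np.array([p["cx"]-p["fx"]*c[0]/c[2],p["cy"]+p["fy"]*c[1]/c[2]])
B=lambda i,j:lambda q:tf(q,[.08*i,.155*j,.07]); K=lambda i,j:lambda q:tf(q,[.07*i,-.075+q[3]+.0675*j,.076])
T=lambda i:lambda q:tf(q,[.028*i,-.075+q[3],.1])
obs=[(S,ps(245,332),B(-1,-1)),(S,ps(423,232),B(1,-1)),(S,ps(28,105),B(-1,1)),(C,pc(180,14),B(-1,-1)),(C,pc(25,238),B(1,-1)),(C,pc(708,292),B(-1,1)),
(C,pc(270,72),K(-1,-1)),(C,pc(497,193),K(-1,1)),(C,pc(385,418),K(1,1)),(C,pc(145,278),K(1,-1)),(S,ps(110,170),K(-1,1)),(S,ps(213,265),K(-1,-1)),(S,ps(360,187),K(1,-1)),(S,ps(255,97),K(1,1))]
r=least_squares(lambda q:np.ravel([pr(p,f(q))-uv for p,uv,f in obs]),[.57,.16,0,.05],loss="soft_l1")
print("bath",r.x); print(np.array([pr(p,f(r.x))-uv for p,uv,f in obs]))
q=r.x;print("tab",tf(q,[0,-.075+q[3],.1]),"well",tf(q,[0,-.075,.015]))
D=lambda i,j:lambda q:tf(q,[.06*i,.055*j,.01]); R=lambda q:tf(q,[q[3],0,.181])
o2=[(S,ps(425,573),D(-1,-1)),(S,ps(347,452),D(-1,1)),(S,ps(574,505),D(1,-1)),(S,ps(461,322),R),(S,ps(391,380),lambda q:tf(q,[-.044,.021,.125])),(S,ps(413,422),lambda q:tf(q,[-.044,-.009,.125]))]
r=least_squares(lambda q:np.ravel([pr(p,f(q))-uv for p,uv,f in o2]),[.55,-.15,0,-.01],loss="soft_l1")
print("stand",r.x); print(np.array([pr(p,f(r.x))-uv for p,uv,f in o2])); print("rod",R(r.x),"seat",tf(r.x,[-.012,0,.125]))
E
python3 fit.py
```

```text
bath [ 0.5677  0.1623 -0.0116  0.0498]
[[ 0.3742  0.6939]
 [ 0.0576 -1.3227]
 [-1.1776 -1.0183]
 [-0.2547 -0.2318]
 [-0.4655 -0.3324]
 [ 0.9506 -0.604 ]
 [-0.2007  0.091 ]
 [ 0.5663 -0.2434]
 [-1.8414  0.5837]
 [-2.6204 -0.0552]
 [-1.0751 -1.2838]
 [-2.5078  1.4273]
 [-0.0473 -1.7092]
 [ 0.3119 -2.1602]]
tab [0.5674 0.1371 0.1   ] well [0.5668 0.0873 0.015 ]
stand [ 0.5495 -0.1452 -0.2013 -0.0092]
[[-0.9291  2.0297]
 [-0.8938  0.2389]
 [ 1.463  -0.386 ]
 [ 0.2222  0.6072]
 [-0.1917 -0.5281]
 [ 0.4775 -3.1015]]
rod [ 0.5405 -0.1433  0.181 ] seat [ 0.5377 -0.1428  0.125 ]
```

Request:
jog_arm --xyz '[[24,-27,0],[24,-27,0],[24,-27,0],[23,-26,0],[0,0,30],[0,0,30],[0,0,30],[0,0,29],[0,0,0]]' --angular '[[0,0,0],[0,0,0],[0,0,0],[0,0,0],[0,0,0],[0,0,0],[0,0,0],[0,0,0],[0,0,0]]' --jaw '[1,1,1,1,1,1,1,1,1]' --grip_force 30

```text
clock: 2.12
tcp_pos: [0.5664, 0.0946, 0.1104]
orientation: [-3.137, 0.001, 1.571]
contact_force: [-0.3, 0.5, 0.0]
grip_width: 0.0007
finger_force: 0.0
```

Request:
jog_arm --xyz '[[15,0,0],[15,0,0],[15,0,0],[15,0,0],[15,0,0],[15,0,0],[12,0,0],[0,0,0]]' --angular '[[0,0,0],[0,0,0],[0,0,0],[0,0,0],[0,0,0],[0,0,0],[0,0,0],[0,0,0]]' --jaw '[1,1,1,1,1,1,1,1]'

```text
clock: 3.12
tcp_pos: [0.5678, 0.1984, 0.1121]
orientation: [-3.142, -0.0, 1.573]
contact_force: [-1.0, -0.9, 0.3]
grip_width: 0.0
finger_force: 0.0
```

Request:
jog_arm --xyz '[[4,0,0],[0,0,0]]' --angular '[[0,0,0],[0,0,0]]' --jaw '[1,1]'

```text
clock: 3.38
tcp_pos: [0.5681, 0.2008, 0.1122]
orientation: [-3.142, 0.0, 1.57]
contact_force: [-0.6, 1.2, 1.0]
grip_width: 0.0002
finger_force: 0.0
```

Request:
jog_arm --xyz '[[3,0,0],[0,0,0]]' --angular '[[0,0,0],[0,0,0]]' --jaw '[1,1]'

```text
clock: 3.62
tcp_pos: [0.568, 0.2041, 0.1122]
orientation: [3.142, -0.0, 1.571]
contact_force: [-0.8, 1.3, 0.1]
grip_width: 0.0001
finger_force: 0.0
```

Request:
jog_arm --xyz '[[4,0,0],[0,0,0]]' --angular '[[0,0,0],[0,0,0]]' --jaw '[1,1]'

```text
clock: 3.88
tcp_pos: [0.568, 0.2086, 0.1122]
orientation: [3.142, -0.0, 1.571]
contact_force: [0.3, -0.2, -0.3]
grip_width: 0.0
finger_force: 0.0
```

Request:
jog_arm --xyz '[[3,0,0],[0,0,0]]' --angular '[[0,0,0],[0,0,0]]' --jaw '[1,1]'

```text
clock: 4.12
tcp_pos: [0.568, 0.2114, 0.1122]
orientation: [3.142, -0.0, 1.571]
contact_force: [-1.1, 0.4, 0.0]
grip_width: 0.0002
finger_force: 0.0
```

Request:
jog_arm --xyz '[[3,0,0],[0,0,0]]' --angular '[[0,0,0],[0,0,0]]' --jaw '[1,1]'

```text
clock: 4.38
tcp_pos: [0.568, 0.2144, 0.1122]
orientation: [3.142, -0.0, 1.571]
contact_force: [-0.7, -0.5, 0.9]
grip_width: 0.0001
finger_force: 0.0
```

```bash
python3 - <<'E'
from h import *
p=get_image("side"); a=p["frame"][110:290,180:360]; cv2.imwrite("pics/c3.png",cv2.resize(a,(600,600),interpolation=cv2.INTER_CUBIC))
for r in find_in(p,"cover")[:2]+find_in(p,"bead0")[:8]: print(round(r["score"],2),w(p,r["at"]))
E
```

```text
0.61 [0.55909174 0.12942074 0.07732599]
0.61 [0.55831326 0.08153314 0.03510334]
0.6 [0.53339183 0.09035391 0.0325861 ]
0.39 [0.60240117 0.08913851 0.03489339]
```

View pics/c3.png

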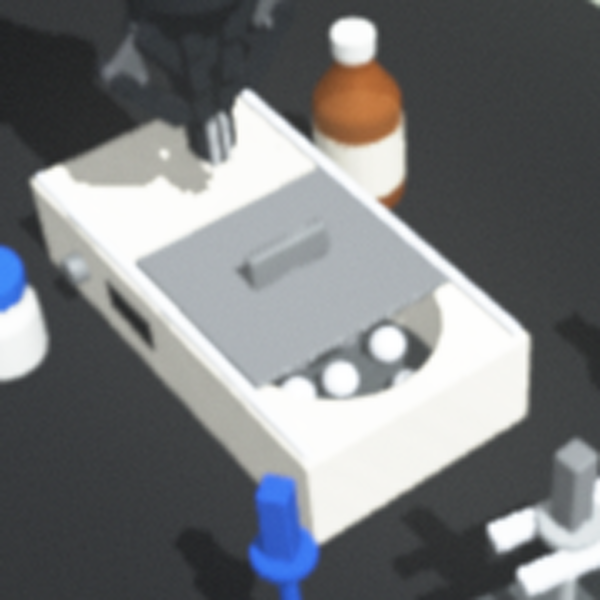

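```bash
python3 - <<'E'
from h import *
from fit import pr
s=get_state(); print(s["tcp_pos"],s["contact_force"],s["grip_width"])
for n in ("side","scene"):
    p=get_image(n)
    for z in(.087,.1,.112): print(n,z,pr(p,np.r_[s["tcp_pos"][:2],z]))
cv2.imwrite("pics/c4.png",cv2.resize(p["frame"][180:420,280:560],(700,600),interpolation=cv2.INTER_CUBIC))
E
```

```text
bath [ 0.5677  0.1623 -0.0116  0.0498]
[[ 0.3742  0.6939]
 [ 0.0576 -1.3227]
 [-1.1776 -1.0183]
 [-0.2547 -0.2318]
 [-0.4655 -0.3324]
 [ 0.9506 -0.604 ]
 [-0.2007  0.091 ]
 [ 0.5663 -0.2434]
 [-1.8414  0.5837]
 [-2.6204 -0.0552]
 [-1.0751 -1.2838]
 [-2.5078  1.4273]
 [-0.0473 -1.7092]
 [ 0.3119 -2.1602]]
tab [0.5674 0.1371 0.1   ] well [0.5668 0.0873 0.015 ]
stand [ 0.5495 -0.1452 -0.2013 -0.0092]
[[-0.9291  2.0297]
 [-0.8938  0.2389]
 [ 1.463  -0.386 ]
 [ 0.2222  0.6072]
 [-0.1917 -0.5281]
 [ 0.4775 -3.1015]]
rod [ 0.5405 -0.1433  0.181 ] seat [ 0.5377 -0.1428  0.125 ]
[0.568  0.2139 0.1122] [-0.2429 -0.6039  0.2558] -0.00037477807599283424
side 0.087 [245.6852 166.7273]
side 0.1 [244.9803 161.9535]
side 0.112 [244.3173 157.4632]
scene 0.087 [444.9667 344.3797]
scene 0.1 [447.0456 341.1246]
scene 0.112 [449.0248 338.0256]
```

View pics/c4.png

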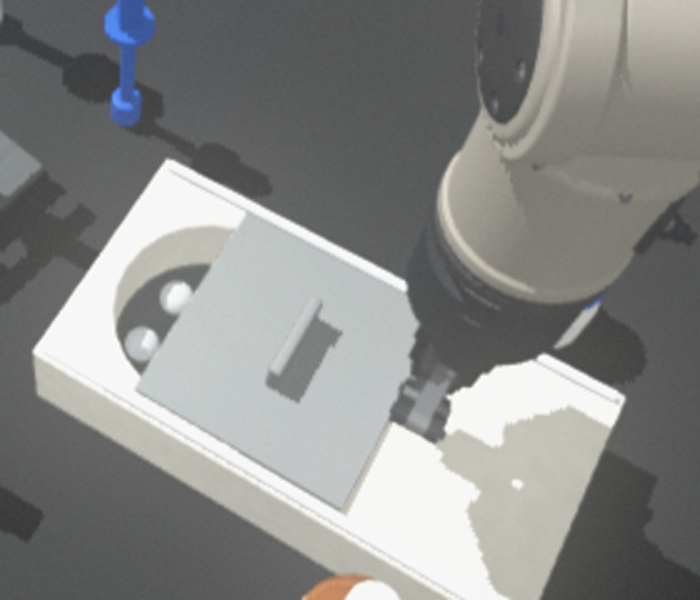

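The cover didn't move. Its tab is still at c4 (295,340), and the closed fingers passed over it to c4 (425,405). I'll find the true tip height by touching the box top gently.

Request:
jog_arm --xyz '[[15,0,0],[0,0,10],[0,0,4],[0,0,0]]' --angular '[[0,0,0],[0,0,0],[0,0,0],[0,0,0]]' --jaw '[1,1,1,1]'

```text
clock: 5.22
tcp_pos: [0.5676, 0.2285, 0.0974]
orientation: [-3.14, 0.001, 1.571]
contact_force: [-0.1, -0.4, 0.1]
grip_width: -0.0003
finger_force: 0.0
```

Request:
jog_arm --xyz '[[0,0,3],[0,0,0]]' --angular '[[0,0,0],[0,0,0]]' --jaw '[1,1]'

```text
clock: 5.48
tcp_pos: [0.568, 0.2288, 0.0951]
orientation: [-3.141, 0.0, 1.571]
contact_force: [-0.1, -0.3, -0.4]
grip_width: -0.0001
finger_force: 0.0
```

Request:
jog_arm --xyz '[[0,0,3],[0,0,0]]' --angular '[[0,0,0],[0,0,0]]' --jaw '[1,1]'

```text
clock: 5.72
tcp_pos: [0.5679, 0.2289, 0.092]
orientation: [-3.141, 0.0, 1.571]
contact_force: [0.4, 0.1, 0.1]
grip_width: -0.0001
finger_force: 0.0
```

Request:
jog_arm --xyz '[[0,0,3],[0,0,0]]' --angular '[[0,0,0],[0,0,0]]' --jaw '[1,1]'

```text
clock: 5.98
tcp_pos: [0.5678, 0.2289, 0.0889]
orientation: [-3.141, 0.0, 1.571]
contact_force: [-0.1, -1.0, -0.0]
grip_width: 0.0001
finger_force: 0.0
```

Request:
jog_arm --xyz '[[0,0,3],[0,0,0]]' --angular '[[0,0,0],[0,0,0]]' --jaw '[1,1]'

```text
clock: 6.22
tcp_pos: [0.5678, 0.2289, 0.0859]
orientation: [-3.141, 0.0, 1.571]
contact_force: [-0.3, -0.3, -0.2]
grip_width: 0.0003
finger_force: 0.0
```

Request:
jog_arm --xyz '[[0,0,3],[0,0,0]]' --angular '[[0,0,0],[0,0,0]]' --jaw '[1,1]'

```text
clock: 6.48
tcp_pos: [0.5678, 0.2289, 0.0829]
orientation: [-3.141, 0.0, 1.571]
contact_force: [0.4, 1.6, 0.6]
grip_width: 0.0001
finger_force: 0.0
```

```bash
python3 - <<'E'
from h import *
p=get_image("side"); s=get_state(); print(s["tcp_pos"],s["contact_force"])
for z in(.06,.07,.08,.1): print(z,pix(p,np.r_[s["tcp_pos"][:2],z]))
cv2.imwrite("pics/c5.png",cv2.resize(p["frame"][100:220,180:340],(800,600),interpolation=cv2.INTER_CUBIC))
E
```

```text
[0.56794315 0.22897552 0.08306651] [ 0.26587003  0.44341999 -0.75291121]
0.06 [243. 173.]
0.07 [243. 169.]
0.08 [242. 166.]
0.1 [241. 158.]
```

View pics/c5.png

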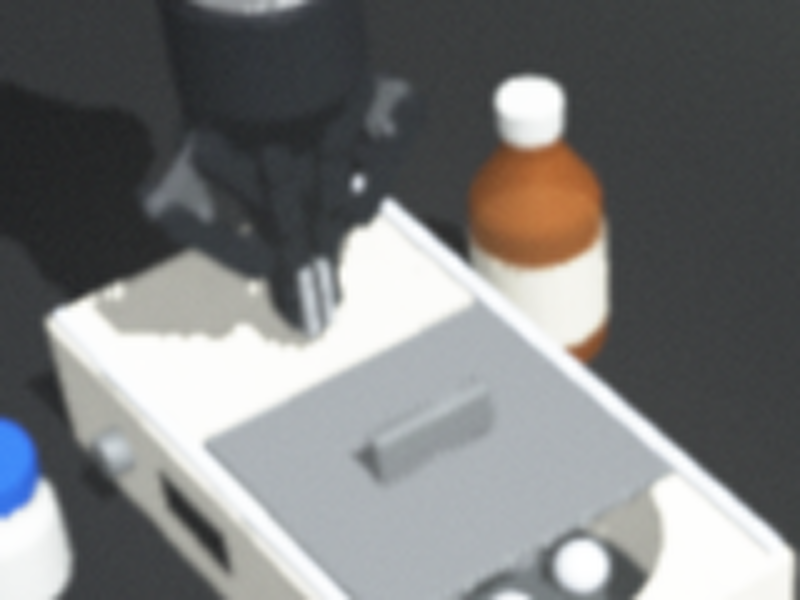

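Request:
jog_arm --xyz '[[0,0,2],[0,0,0]]' --angular '[[0,0,0],[0,0,0]]' --jaw '[1,1]'

```text
clock: 6.78
tcp_pos: [0.568, 0.229, 0.0811]
orientation: [-3.141, 0.0, 1.571]
contact_force: [-1.1, -0.5, -0.1]
grip_width: -0.0003
finger_force: 0.0
```

Request:
jog_arm --xyz '[[0,0,2],[0,0,0]]' --angular '[[0,0,0],[0,0,0]]' --jaw '[1,1]'

```text
clock: 7.02
tcp_pos: [0.5679, 0.229, 0.079]
orientation: [-3.141, 0.0, 1.571]
contact_force: [0.0, -0.7, -0.8]
grip_width: -0.0001
finger_force: 0.0
```

Request:
jog_arm --xyz '[[0,0,2],[0,0,0]]' --angular '[[0,0,0],[0,0,0]]' --jaw '[1,1]'

```text
clock: 7.28
tcp_pos: [0.5679, 0.229, 0.077]
orientation: [-3.141, 0.0, 1.571]
contact_force: [0.1, 0.4, 0.2]
grip_width: -0.0
finger_force: 0.0
```

Request:
jog_arm --xyz '[[0,0,2],[0,0,0]]' --angular '[[0,0,0],[0,0,0]]' --jaw '[1,1]'

```text
clock: 7.52
tcp_pos: [0.5679, 0.229, 0.075]
orientation: [-3.141, 0.0, 1.571]
contact_force: [0.0, -0.0, 0.4]
grip_width: -0.0001
finger_force: 0.0
```

Request:
jog_arm --xyz '[[0,0,2],[0,0,0]]' --angular '[[0,0,0],[0,0,0]]' --jaw '[1,1]'

```text
clock: 7.78
tcp_pos: [0.5679, 0.229, 0.073]
orientation: [-3.141, 0.0, 1.571]
contact_force: [-0.8, -0.9, -0.4]
grip_width: -0.0001
finger_force: 0.0
```

Request:
jog_arm --xyz '[[0,0,2],[0,0,0]]' --angular '[[0,0,0],[0,0,0]]' --jaw '[1,1]'

```text
clock: 8.02
tcp_pos: [0.5679, 0.2289, 0.071]
orientation: [-3.141, 0.0, 1.571]
contact_force: [-0.6, 0.7, 0.4]
grip_width: 0.0003
finger_force: 0.0
```

```bash
python3 - <<'E'
from h import *
p=get_image("side"); s=get_state(); print(s["tcp_pos"],s["contact_force"],s["effort"])
for z in(.06,.07,.08): print(z,pix(p,np.r_[s["tcp_pos"][:2],z]))
print(p["frame"][140:186:2,230:256:2].mean(2).astype(int))
W=get_image("wrist"); cv2.imwrite("pics/w1.png",W["frame"]); cv2.imwrite("pics/s6.png",p["frame"])
t=s["tcp_pos"]
for dz in(0,-.006,-.012,-.025): print("wrist",dz,pix(W,t+[0,0,dz]))
E
```

```text
[0.56797563 0.22899177 0.07112295] [0.41153038 0.2959112  0.74198074] [-2.65826166e-03 -5.79981208e+01  8.27532113e-01 -2.13290656e+01
  9.54567455e-03 -2.86813709e-03 -4.23215934e-04]
0.06 [243. 173.]
0.07 [243. 169.]
0.08 [242. 166.]
[[ 59  50  52  55  53  60  58  54  61  59  74 182  92]
 [ 59  50  48  55  59  58  54  52  61  60  89 142  66]
 [ 54  53  51  59  60  57  47  49  62  59  64  63  62]
 [ 69  47  47  58  61  59  49  49  58  57  58  62  62]
 [105  46  47  56  59  59  51  51  56  61  58  64 104]
 [ 99  51  48  52  59  54  49  57  61  64  96 189 236]
 [ 67  58  48  50  59  59  55  58  64  84 176 247 251]
 [ 62  62  58  55  60  61  59  60  64 112 210 251 251]
 [ 62  63  61  55  61  65  76 165 120 141 243 251 251]
 [ 61  63  61  53  59  82 148 158 156 162 250 251 251]
 [116 108  84  52  56 122 193 145 168 165 250 251 251]
 [170 169 111  52  61 107 192 140 193 155 250 251 251]
 [172 171 126  54  58  96 194 146 190 160 250 251 251]
 [198 181 153  79  61  86 191 148 185 231 251 251 251]
 [251 242 197 150  83  77 171 158 189 247 251 251 251]
 [252 252 250 222 170 157 171 184 228 249 251 249 235]
 [252 252 252 251 247 249 239 248 250 249 234 202 181]
 [252 252 252 252 252 252 252 249 235 200 181 178 178]
 [252 252 252 252 252 250 237 203 181 179 178 180 178]
 [252 252 252 250 236 203 181 177 179 177 179 178 177]
 [252 250 241 213 183 178 178 178 180 177 177 178 177]
 [242 213 187 179 178 178 178 178 179 178 179 178 178]
 [184 178 179 178 178 178 178 178 180 178 177 179 177]]
wrist 0 [316. 323.]
wrist -0.006 [316. 315.]
wrist -0.012 [316. 308.]
wrist -0.025 [317. 294.]
```

View pics/w1.png

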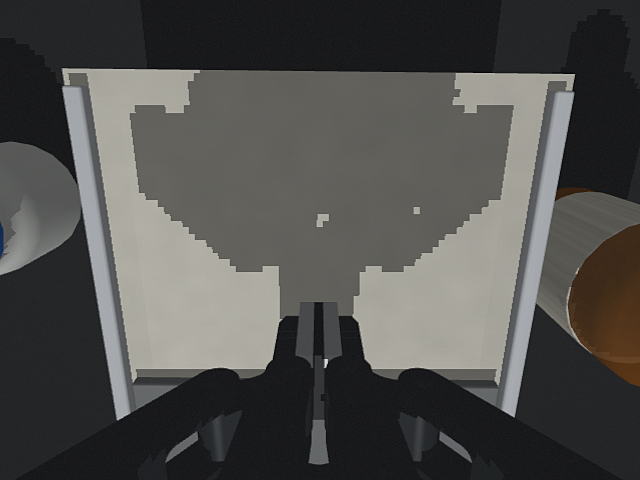

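```bash
python3 - <<'E'
from h import *
W=get_image("wrist"); np.set_printoptions(precision=3,suppress=True); print(W["pose"],W["fx"])
c,s=np.cos(-.0116),np.sin(-.0116)
for P,uv in (([-.08,.155,.07],(63,69)),([.08,.155,.07],(574,74)),([-.078,.155,.076],(63,87)),([.078,.155,.076],(574,92))):
    X=np.array([.5677+c*P[0]-s*P[1],.1623+s*P[0]+c*P[1],P[2]]); print(X,pix(W,X),uv, ray(W,*uv,P[2]))
    for d in (.01,.02): print("  d",d,pix(W,X-[0,0,d]))
E
```

```text
[[ 1.     0.    -0.     0.569]
 [-0.     0.951  0.31   0.308]
 [ 0.001 -0.31   0.951  0.214]
 [ 0.     0.     0.     1.   ]] 430.00258607431346
[0.49  0.318 0.07 ] [64. 66.] (63, 69) [0.489 0.317 0.07 ]
  d 0.01 [81. 68.]
  d 0.02 [96. 70.]
[0.649 0.316 0.07 ] [576.  73.] (574, 74) [0.649 0.316 0.07 ]
  d 0.01 [559.  74.]
  d 0.02 [544.  76.]
[0.492 0.318 0.076] [60. 65.] (63, 87) [0.491 0.312 0.076]
  d 0.01 [77. 67.]
  d 0.02 [93. 69.]
[0.647 0.316 0.076] [581.  71.] (574, 92) [0.647 0.311 0.076]
  d 0.01 [563.  73.]
  d 0.02 [547.  75.]
```

The wrist picture and the bath fit agree to 1 mm. The tip edge at (318,303) and the touch test both show the shut fingertips at about the TCP height, so the stated 25 mm ahead doesn't hold. I'll push with the TCP at 0.087.

Request:
jog_arm --xyz '[[0,0,-25],[0,0,-30],[-32,0,0],[-32,0,0],[-32,0,0],[-33,0,0],[0,0,20],[0,0,19],[0,0,0]]' --angular '[[0,0,0],[0,0,0],[0,0,0],[0,0,0],[0,0,0],[0,0,0],[0,0,0],[0,0,0],[0,0,0]]' --jaw '[1,1,1,1,1,1,1,1,1]'

```text
clock: 9.3
tcp_pos: [0.5669, 0.0997, 0.0861]
orientation: [-3.139, 0.001, 1.571]
contact_force: [0.1, 0.4, 1.1]
grip_width: 0.0003
finger_force: 0.0
```

Request:
jog_arm --xyz '[[13,0,0],[13,0,0],[13,0,0],[13,0,0],[0,0,0]]' --angular '[[0,0,0],[0,0,0],[0,0,0],[0,0,0],[0,0,0]]' --jaw '[1,1,1,1,1]'

```text
clock: 9.93
tcp_pos: [0.5678, 0.1542, 0.0873]
orientation: [3.142, -0.001, 1.573]
contact_force: [-0.7, -0.9, 0.5]
grip_width: -0.0
finger_force: 0.0
```

```bash
python3 - <<'E'
from h import *
for n in("side","scene"):
    p=get_image(n)
    for r in find_in(p,"cover")[:2]+find_in(p,"bead0"): print(n,round(r["score"],2),w(p,r["at"]).round(3))
E
```

```text
side 0.75 [0.546 0.15  0.078]
side 0.73 [ 0.537 -0.148  0.132]
side 0.58 [0.534 0.087 0.035]
side 0.57 [0.6   0.085 0.03 ]
side 0.49 [0.584 0.11  0.031]
side 0.41 [0.558 0.081 0.035]
scene 0.6 [0.583 0.184 0.076]
scene 0.55 [0.563 0.084 0.033]
scene 0.49 [0.59  0.052 0.033]
scene 0.43 [0.608 0.09  0.037]
```

Request:
jog_arm --xyz '[[13,0,0],[13,0,0],[13,0,0],[8,0,0],[0,0,0]]' --angular '[[0,0,0],[0,0,0],[0,0,0],[0,0,0],[0,0,0]]' --jaw '[1,1,1,1,1]'

```text
clock: 10.85
tcp_pos: [0.5677, 0.2005, 0.0872]
orientation: [-3.141, -0.001, 1.573]
contact_force: [-0.3, -0.2, -0.0]
grip_width: 0.0003
finger_force: 0.0
```

Request:
jog_arm --xyz '[[3,0,0],[0,0,0]]' --angular '[[0,0,0],[0,0,0]]' --jaw '[1,1]'

```text
clock: 11.1
tcp_pos: [0.5679, 0.202, 0.0872]
orientation: [-3.141, -0.0, 1.571]
contact_force: [-0.0, 0.2, -0.3]
grip_width: 0.0002
finger_force: 0.0
```

Request:
jog_arm --xyz '[[3,0,0],[0,0,0]]' --angular '[[0,0,0],[0,0,0]]' --jaw '[1,1]'

```text
clock: 11.35
tcp_pos: [0.568, 0.205, 0.0872]
orientation: [-3.142, -0.0, 1.571]
contact_force: [0.6, -1.1, -0.0]
grip_width: -0.0
finger_force: 0.2
```

Request:
jog_arm --xyz '[[3,0,0],[0,0,0]]' --angular '[[0,0,0],[0,0,0]]' --jaw '[1,1]'

```text
clock: 11.6
tcp_pos: [0.5681, 0.2071, 0.0871]
orientation: [-3.141, 0.001, 1.57]
contact_force: [-0.2, -2.8, 0.4]
grip_width: 0.0004
finger_force: 1.9
```

Request:
jog_arm --xyz '[[3,0,0],[0,0,0]]' --angular '[[0,0,0],[0,0,0]]' --jaw '[1,1]'

```text
clock: 11.85
tcp_pos: [0.568, 0.2072, 0.0872]
orientation: [-3.14, 0.005, 1.568]
contact_force: [-2.1, -11.1, 3.9]
grip_width: 0.0
finger_force: 5.0
```

```bash
python3 - <<'E'
from h import *
s=get_state();print(s["tcp_pos"],s["contact_force"],s["effort"])
p=get_image("side"); cv2.imwrite("pics/s7.png",p["frame"])
for r in find_in(p,"bead0"): print(round(r["score"],2),w(p,r["at"]).round(3))
p=get_image("scene"); cv2.imwrite("pics/sc7.png",p["frame"])
for r in find_in(p,"bead0"): print(round(r["score"],2),w(p,r["at"]).round(3))
a=cv2.imread("pics/s7.png")[120:300,180:380]; b=p["frame"][220:420,290:540]
cv2.imwrite("pics/c7.png",np.hstack([cv2.resize(a,(400,360)),cv2.resize(b,(400,360))]))
E
```

```text
[0.56800599 0.20715171 0.08715448] [ -2.0675452  -11.1426176    3.88520321] [-5.51774785e+00 -5.48041677e+01 -4.42015305e+00 -2.40049839e+01
 -1.77372683e+00 -1.80335753e+00 -1.98122312e-02]
0.61 [0.533 0.093 0.032]
0.44 [0.583 0.111 0.03 ]
0.38 [0.599 0.084 0.034]
0.68 [0.591 0.053 0.034]
0.63 [0.553 0.115 0.032]
0.54 [0.556 0.053 0.032]
0.47 [0.535 0.09  0.03 ]
0.45 [0.607 0.09  0.036]
0.43 [0.589 0.115 0.036]
```

View pics/c7.png

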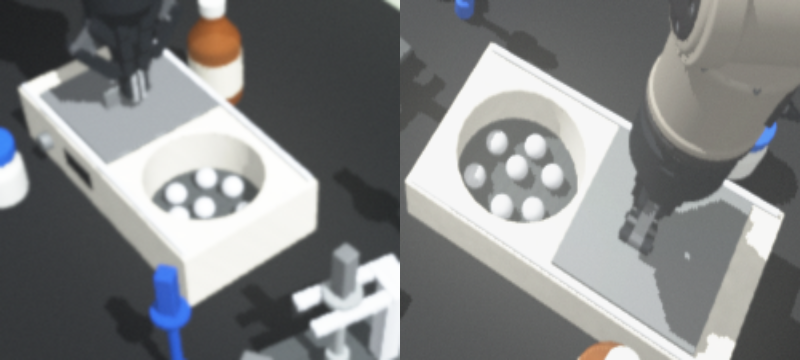

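The cover is fully open: the tool stopped at 11 N with the TCP at y=.207, exactly where the fit predicted. The picture shows seven beads, six in a ring and one in the middle. Next is the rod.

Request:
jog_arm --xyz '[[-7,0,0],[0,0,-40],[-10,0,-40],[-37,-3,-40],[-37,-3,-33],[-37,-3,0],[-38,-3,0],[-38,-3,0],[-38,-3,0],[-38,-3,0],[-38,-3,0],[-36,-6,0],[0,0,0],[0,0,0]]' --angular '[[0,0,0],[0,0,0],[0,0,0],[0,0,0],[0,0,0],[0,0,0],[0,0,0],[0,0,0],[0,0,0],[0,0,0],[0,0,0],[0,0,0],[0,0,0.1],[0,0,0.1]]' --jaw '[1,1,1,1,0.3,0.3,0.3,0.3,0.3,0.3,0.3,0.3,0.3,0.3]'

```text
clock: 13.8
tcp_pos: [0.5384, -0.1428, 0.2403]
orientation: [3.141, -0.001, 1.367]
contact_force: [0.6, 0.4, 0.4]
grip_width: 0.0597
finger_force: 0.0
```

```bash
python3 - <<'E'
from h import *
np.set_printoptions(precision=4,suppress=True)
s=get_state();print(s["tcp_pos"],s["orientation"],s["grip_width"])
p=get_image("wrist"); cv2.imwrite("pics/w8.png",p["frame"])
for r in find_in(p,"rod")[:3]: print("rod",round(r["score"],2),w(p,r["at"]),pix(p,w(p,r["at"])))
for r in find_in(p,"stand")[:2]: print("stand",round(r["score"],2),w(p,r["at"]),pix(p,w(p,r["at"])))
t=s["tcp_pos"]; print("proj",pix(p,[.5405,-.1433,.181]),pix(p,[.5405,-.1433,.125]))
p=get_image("side")
for r in find_in(p,"rod")[:4]: print("side rod",round(r["score"],2),w(p,r["at"]))
E
```

```text
[ 0.5384 -0.1428  0.2403] [ 3.1406 -0.0011  1.3673] 0.059693838757827494
rod 0.92 [ 0.4132 -0.1862  0.1465] [136. 346.]
rod 0.88 [ 0.5432 -0.1345  0.1396] [322. 225.]
rod 0.7 [ 0.7018 -0.1098  0.1518] [610. 128.]
stand 0.88 [ 0.5628 -0.1284  0.0069] [341. 172.]
proj [321. 265.] [320. 233.]
side rod 0.65 [ 0.421  -0.0592  0.1113]
side rod 0.58 [ 0.5328 -0.1498  0.1322]
```

```bash
python3 - <<'E'
import cv2,numpy as np
np.set_printoptions(linewidth=260)
g=cv2.imread("pics/w8.png").mean(2).astype(int)
print(g[196:330:4,272:372:3])
E
```

```text
[[158 158 157 ... 124 193 193]
 [197 197 197 ... 195 193 193]
 [247 247 247 ... 248 248 248]
 ...
 [ 86  87  87 ...  88  87  88]
 [ 88  86  87 ...  86  86  87]
 [ 88  87  87 ...  87  87  88]]
```

```bash
python3 - <<'E'
import cv2,numpy as np
g=cv2.imread("pics/w8.png").mean(2).astype(int)
for v in range(196,330,4): print(v,*g[v,272:374:3])
E
```

```text
196 158 158 157 160 160 160 160 159 160 162 161 161 144 249 170 176 162 167 246 245 141 163 164 163 163 162 163 163 164 164 171 124 193 193
200 197 197 197 196 196 197 195 196 196 196 197 199 196 193 196 199 198 197 194 192 194 196 194 196 195 195 194 195 194 194 196 195 193 193
204 247 247 247 247 247 247 247 247 247 248 206 215 215 215 213 214 216 214 214 213 213 254 248 248 248 248 248 248 248 248 248 248 248 248
208 247 247 247 247 247 247 247 247 247 250 208 213 218 163 148 155 183 168 149 144 156 217 214 246 247 247 247 247 247 247 247 247 247 247
212 247 247 247 247 247 247 247 247 248 226 216 145 170 169 169 168 165 162 162 159 214 225 160 209 247 247 247 247 247 247 247 247 247 247
216 247 247 247 247 247 247 247 248 222 182 233 165 164 160 161 162 162 164 165 165 156 245 246 208 250 247 247 247 247 247 247 247 247 247
220 205 203 205 205 205 205 205 204 156 250 244 148 164 165 164 164 162 162 166 168 155 248 245 246 188 199 197 197 198 197 199 199 200 204
224 160 161 161 163 161 162 164 163 176 246 244 252 162 167 141 118 119 120 120 120 148 252 245 245 248 151 172 173 172 
[... 2441 characters left out ...]
7 87 87 89 86 87 86 88 87 88 87 87 86 87 88 87 87 88 86 88 88 88
308 87 87 86 86 87 86 86 87 86 86 87 87 88 87 88 87 87 88 87 86 87 88 87 88 87 89 87 87 87 86 87 86 87 87
312 87 86 87 88 87 87 88 87 87 88 86 86 87 88 87 88 88 88 87 86 89 86 86 86 87 88 87 87 87 86 86 86 87 87
316 88 87 88 85 87 88 88 87 87 86 88 87 87 87 87 87 88 88 87 87 87 86 88 87 87 87 87 87 88 87 86 88 87 87
320 86 87 87 87 87 87 87 87 87 88 87 86 87 87 87 88 88 88 88 87 88 87 88 89 88 87 87 87 86 87 87 88 87 88
324 88 86 87 88 87 88 86 86 87 87 87 87 86 86 87 87 86 87 88 86 87 88 86 87 88 87 88 88 88 87 87 86 86 87
328 88 87 87 86 87 88 87 88 87 87 87 87 88 87 88 87 88 89 86 88 86 86 87 86 87 87 87 87 88 86 87 87 87 88
```

```bash
python3 - <<'E'
from h import *
p=get_image("wrist")
P=[ray(p,u,v,.181) for u,v in((305,254),(332,247),(340,272.5),(311,279.5))]; print(np.round(P,4),np.mean(P,0))
for i in range(4):
    d=P[(i+1)%4]-P[i]; print(np.hypot(*d[:2]),np.degrees(np.arctan2(d[1],d[0])))
q=[ray(p,u,v,.125) for u,v in((275,219.5),(340,219.5),(275,246),(285,246),(345,245.5))]; print(np.round(q,4))
E
```

```text
[[ 0.5337 -0.1354  0.181 ]
 [ 0.5477 -0.1344  0.181 ]
 [ 0.5491 -0.1487  0.181 ]
 [ 0.5339 -0.1495  0.181 ]] [ 0.54110517 -0.14200294  0.181     ]
0.01397475836751099 4.050796387803615
0.014322298559704846 -84.26164380623261
0.015236528567305051 -176.67661524814443
0.01414753865849237 90.65192177332007
[[ 0.5144 -0.129   0.125 ]
 [ 0.5541 -0.1369  0.125 ]
 [ 0.5104 -0.146   0.125 ]
 [ 0.5167 -0.1472  0.125 ]
 [ 0.5541 -0.1544  0.125 ]]
```

Request:
jog_arm --xyz '[[0,0,0],[0,0,0],[1,3,30],[0,0,30],[0,0,25],[0,0,11],[0,0,0],[0,0,0],[0,0,0],[0,0,0],[0,0,0]]' --angular '[[0,0,-0.127],[0,0,-0.127],[0,0,0],[0,0,0],[0,0,0],[0,0,0],[0,0,0],[0,0,0],[0,0,0],[0,0,0],[0,0,0]]' --jaw '[0.3,0.3,0.3,0.3,0.3,0.3,0.3,1,1,1,1]' --grip_force 60

```text
clock: 15.48
tcp_pos: [0.5415, -0.1419, 0.1451]
orientation: [3.14, 0.0, 1.625]
contact_force: [-0.9, 0.4, 5.9]
grip_width: 0.0151
finger_force: 58.9
```

Request:
jog_arm --xyz '[[0,0,-4],[0,0,-4],[0,0,0]]' --angular '[[0,0,0],[0,0,0],[0,0,0]]' --jaw '[1,1,1]'

```text
clock: 15.85
tcp_pos: [0.5411, -0.1418, 0.1524]
orientation: [3.141, 0.0, 1.625]
contact_force: [0.6, 0.1, -0.8]
grip_width: 0.015
finger_force: 58.4
```

Request:
jog_arm --xyz '[[2,-8,0],[4,-15,0],[4,-15,0],[4,-14,0],[2,-8,0],[0,0,0]]' --angular '[[0,0,0],[0,0,0],[0,0,0],[0,0,0],[0,0,0],[0,0,0]]' --jaw '[1,1,1,1,1,1]'

```text
clock: 16.6
tcp_pos: [0.4797, -0.129, 0.1524]
orientation: [3.141, -0.0, 1.625]
contact_force: [0.3, 0.3, -0.2]
grip_width: 0.0154
finger_force: 58.4
```

Request:
jog_arm --xyz '[[0,0,-38],[0,0,-38],[30,14,0],[30,14,0],[30,14,0],[30,14,0],[30,14,0],[30,14,0],[31,15,0],[0,0,0]]' --angular '[[0,0,0],[0,0,0],[0,0,0],[0,0,0],[0,0,0],[0,0,0],[0,0,0],[0,0,0],[0,0,0],[0,0,0]]' --jaw '[1,1,1,1,1,1,1,1,1,1]'

```text
clock: 17.85
tcp_pos: [0.5686, 0.0907, 0.2281]
orientation: [3.141, -0.002, 1.63]
contact_force: [-0.1, 0.1, -0.8]
grip_width: 0.0155
finger_force: 58.8
```

```bash
python3 - <<'E'
from h import *
np.set_printoptions(precision=4,suppress=True)
s=get_state();t=s["tcp_pos"];print(t,s["contact_force"])
p=get_image("side"); cv2.imwrite("pics/s9.png",p["frame"])
for r in find_in(p,"rod")[:4]: print(w(p,r["at"]),pix(p,w(p,r["at"])))
o=t-[0,0,.125]
for z in(0,.024,.105,.111): print(z,pix(p,o+[0,0,z]))
g=p["frame"].astype(int); u,v=pix(p,o+[0,0,.012]).astype(int); 
for r in range(v-40,v+16,2): print(r,*g[r,u-20:u+21:2].mean(1).astype(int))
print(u)
E
```

```text
[0.5686 0.0907 0.2281] [-0.1062  0.1261 -0.7841]
[ 0.7079 -0.1181  0.1552] [414. 200.]
[ 0.4211 -0.0588  0.113 ] [262. 278.]
[ 0.4036 -0.1973  0.1515] [306. 329.]
[0.565  0.0846 0.2115] [277. 151.]
0 [281. 193.]
0.024 [280. 184.]
0.105 [277. 150.]
0.111 [277. 148.]
148 104 186 245 241 161 129 113 103 130 150 166 202 227 193 113 107 107 106 109 143 177
150 98 156 190 240 226 162 183 188 163 182 221 227 227 176 107 105 107 115 157 218 197
152 99 158 175 181 170 186 221 228 226 225 228 226 212 146 116 130 155 213 238 239 219
154 97 157 176 175 172 156 176 200 207 212 213 203 212 206 215 227 239 241 241 239 225
156 110 166 176 175 176 173 174 224 163 161 171 208 225 232 237 239 242 242 242 239 223
158 117 172 177 176 176 177 180 188 137 124 155 214 225 231 237 239 241 242 242 240 224
160 124 173 176 176 177 176 176 172 142 156 193 225 226 231 237 240 241 242 242 239 225
162 166 175 176 177 175 175 178 172 155 183 216 249 237 232 236 239 241 242 242 240 215
164 177 177 177 178 177 177 176 174 154 181 195 239 251 242 235 239 241 242 242 236 164
166 176 176 177 178 178 177 176 175 152 180 1
[... 921 characters left out ...]
 209 176 218 251 246 242 214 165 198 220 219 205 226 233 231 226 226 237 244 251
190 252 250 185 178 234 242 242 223 152 176 198 204 200 226 233 232 228 223 219 216 222
192 251 244 196 173 224 238 241 231 154 173 193 201 197 225 232 230 228 226 218 214 207
194 241 240 202 171 180 216 241 240 193 174 192 200 208 230 232 230 227 224 218 213 208
196 240 236 179 172 172 197 242 242 234 222 215 224 232 234 232 229 226 223 219 212 206
198 241 223 173 170 171 193 242 242 240 240 238 237 236 234 231 228 224 221 217 210 205
200 241 205 172 172 172 190 240 242 241 239 238 237 235 233 230 227 224 221 216 209 203
202 241 226 174 172 171 179 233 241 241 239 238 235 235 231 229 226 224 220 215 208 201
280
```

```bash
cat > beads.py <<'E'
from h import *
from scipy.optimize import minimize
np.set_printoptions(precision=1,suppress=True)
C=np.array([.5668,.0873])
p=get_image("scene"); f=cv2.imread("pics/sc7.png")
B=[]
for u,v in((497,143),(535,147),(517,167),(552,176),(475,175),(503,207),(533,208)):
    px,py=290+(u-400)*.625,220+v*.5556
    g=f.mean(2)[int(py)-7:int(py)+8,int(px)-7:int(px)+8]; yy,xx=np.mgrid[int(py)-7:int(py)+8,int(px)-7:int(px)+8]
    m=(g>175)&(np.hypot(xx-px,yy-py)<8); q=(xx[m].mean(),yy[m].mean())
    X=ray(p,*q,.028)[:2]; B.append(X); print((px,py),np.array(q),(X-C)*1e3,np.hypot(*(X-C))*1e3)
B=np.array(B)
gr=[(min(np.hypot(*(B-C-[r*np.cos(a),r*np.sin(a)]).T))*1e3,r*1e3,np.degrees(a)) for r in(.043,.046,.048) for a in np.radians(range(0,360,5))]
for x in sorted(gr)[-8:]: print(np.array(x))
np.save("B.npy",B)
E
python3 beads.py
```

```text
(350.625, 299.4508) [350.4 298.6] [-17.7 -33.9] 38.26731155840314
(374.375, 301.6732) [374.  300.7] [-34.3   0.6] 34.35194839156893
(363.125, 312.78520000000003) [362.6 312.2] [-6.8 -5.6] 8.802219443558457
(385.0, 317.7856) [384.5 317.1] [-17.6  28.5] 33.448160341284925
(336.875, 317.23) [336.3 317.1] [ 22.4 -37.2] 43.44324947754889
(354.375, 335.00919999999996) [353.3 334.7] [34.4  0.4] 34.390298013683235
(373.125, 335.5648) [372.6 335.7] [20.1 26.9] 33.58659108473579
[23.5 48.  95. ]
[ 24.2  46.  210. ]
[ 24.4  48.  150. ]
[24.8 46.  85. ]
[24.8 46.  90. ]
[ 25.6  48.  210. ]
[26.2 48.  85. ]
[26.3 48.  90. ]
```

Request:
jog_arm --xyz '[[22,0,0],[22,1,0],[0,0,0],[0,0,25],[0,0,25],[0,0,18],[0,0,8],[0,0,4],[0,0,0]]' --angular '[[0,0,0],[0,0,0],[0,0,0],[0,0,0],[0,0,0],[0,0,0],[0,0,0],[0,0,0],[0,0,0]]' --jaw '[1,1,1,1,1,1,1,1,1]'

```text
clock: 19.12
tcp_pos: [0.5666, 0.1309, 0.1486]
orientation: [3.141, -0.0, 1.625]
contact_force: [0.2, -0.6, -0.5]
grip_width: 0.0154
finger_force: 58.8
```

Request:
jog_arm --xyz '[[0,0,3],[0,0,2],[0,0,0]]' --angular '[[0,0,0],[0,0,0],[0,0,0]]' --jaw '[1,1,1]'

```text
clock: 19.5
tcp_pos: [0.5662, 0.131, 0.1432]
orientation: [-3.142, 0.0, 1.625]
contact_force: [-1.1, 0.0, -1.1]
grip_width: 0.0151
finger_force: 58.8
```

Request:
jog_arm --xyz '[[0,0,2],[0,0,0]]' --angular '[[0,0,0],[0,0,0]]' --jaw '[1,1]'

```text
clock: 19.75
tcp_pos: [0.5662, 0.1309, 0.141]
orientation: [-3.141, 0.0, 1.625]
contact_force: [1.1, 0.0, -0.6]
grip_width: 0.015
finger_force: 58.8
```

Request:
jog_arm --xyz '[[0,0,2],[0,0,0]]' --angular '[[0,0,0],[0,0,0]]' --jaw '[1,1]'

```text
clock: 20.0
tcp_pos: [0.5666, 0.1311, 0.1401]
orientation: [3.141, -0.0, 1.625]
contact_force: [-2.2, -0.4, 5.5]
grip_width: 0.0152
finger_force: 59.8
```

Request:
jog_arm --xyz '[[0,-2,-4.5]]' --angular '[[0,0,0]]' --jaw '[1]'

```text
clock: 20.12
tcp_pos: [0.5642, 0.1308, 0.1437]
orientation: [-3.141, 0.0, 1.625]
contact_force: [0.3, 0.7, -0.1]
grip_width: 0.0155
finger_force: 58.9
```

Request:
jog_arm --xyz '[[-2,13.5,0],[-6,12,0],[-10,10,0],[-12,6,0],[-13.5,2,0],[-13.5,-2,0],[-12,-6,0],[-10,-10,0],[-6,-12,0],[-2,-13.5,0],[2,-13.5,0],[6,-12,0],[10,-10,0],[12,-6,0],[13.5,-2,0],[13.5,2,0],[12,6,0],[10,10,0],[6,12,0],[2,13.5,0]]' --angular '[[0,0,0],[0,0,0],[0,0,0],[0,0,0],[0,0,0],[0,0,0],[0,0,0],[0,0,0],[0,0,0],[0,0,0],[0,0,0],[0,0,0],[0,0,0],[0,0,0],[0,0,0],[0,0,0],[0,0,0],[0,0,0],[0,0,0],[0,0,0]]' --jaw '[1,1,1,1,1,1,1,1,1,1,1,1,1,1,1,1,1,1,1,1]'

```text
clock: 22.62
tcp_pos: [0.5651, 0.1313, 0.1435]
orientation: [-3.141, 0.0, 1.625]
contact_force: [-2.5, -0.1, -0.9]
grip_width: 0.0153
finger_force: 59.0
```

```bash
cat > now.py <<'E'
from h import *
np.set_printoptions(precision=1,suppress=True)
C=np.array([.5668,.0873]); s=get_state(); print(s["clock"],s["tcp_pos"]*1e3,s["contact_force"],s["moment"],s["grip_width"])
print("rod rel",(s["tcp_pos"][:2]-C)*1e3)
import sys
for n in sys.argv[1:]:
    p=get_image(n); cv2.imwrite("pics/now_%s.png"%n,p["frame"])
    for r in find_in(p,"bead0"): X=w(p,r["at"]); print(n,round(r["score"],2),(X[:2]-C)*1e3,X[2]*1e3,pix(p,X))
E
python3 now.py scene side
```

```text
22.625 [565.1 131.3 143.5] [-2.5 -0.1 -0.9] [-0.2  0.5  0. ] 0.015326840022367533
rod rel [-1.7 44. ]
scene 0.7 [13.9 22.5] 33.15307760917763 [372. 330.]
scene 0.57 [ 3.9 -0.4] 32.41927080278273 [362. 318.]
side 0.63 [-1.9  0.3] 29.10994907878306 [282. 221.]
side 0.52 [-19.6  -8.4] 30.802648861825265 [278. 226.]
side 0.51 [ 46.  -14.8] 39.14769426361908 [305. 210.]
side 0.39 [43.5  4.8] 31.700718017770193 [298. 208.]
```

Round one went smoothly, so I'll do two more, then continue past the start point.

Request:
jog_arm --xyz '[[-2,13.5,0],[-6,12,0],[-10,10,0],[-12,6,0],[-13.5,2,0],[-13.5,-2,0],[-12,-6,0],[-10,-10,0],[-6,-12,0],[-2,-13.5,0],[2,-13.5,0],[6,-12,0],[10,-10,0],[12,-6,0],[13.5,-2,0],[13.5,2,0],[12,6,0],[10,10,0],[6,12,0],[2,13.5,0]]' --angular '[[0,0,0],[0,0,0],[0,0,0],[0,0,0],[0,0,0],[0,0,0],[0,0,0],[0,0,0],[0,0,0],[0,0,0],[0,0,0],[0,0,0],[0,0,0],[0,0,0],[0,0,0],[0,0,0],[0,0,0],[0,0,0],[0,0,0],[0,0,0]]' --jaw '[1,1,1,1,1,1,1,1,1,1,1,1,1,1,1,1,1,1,1,1]'

```text
clock: 25.32
tcp_pos: [0.5651, 0.1313, 0.1435]
orientation: [-3.141, 0.0, 1.625]
contact_force: [-1.7, -0.7, -1.1]
grip_width: 0.0157
finger_force: 59.2
```

Request:
jog_arm --xyz '[[-2,13.5,0],[-6,12,0],[-10,10,0],[-12,6,0],[-13.5,2,0],[-13.5,-2,0],[-12,-6,0],[-10,-10,0],[-6,-12,0],[-2,-13.5,0],[2,-13.5,0],[6,-12,0],[10,-10,0],[12,-6,0],[13.5,-2,0],[13.5,2,0],[12,6,0],[10,10,0],[6,12,0],[2,13.5,0]]' --angular '[[0,0,0],[0,0,0],[0,0,0],[0,0,0],[0,0,0],[0,0,0],[0,0,0],[0,0,0],[0,0,0],[0,0,0],[0,0,0],[0,0,0],[0,0,0],[0,0,0],[0,0,0],[0,0,0],[0,0,0],[0,0,0],[0,0,0],[0,0,0]]' --jaw '[1,1,1,1,1,1,1,1,1,1,1,1,1,1,1,1,1,1,1,1]'

```text
clock: 27.82
tcp_pos: [0.5651, 0.1313, 0.1436]
orientation: [-3.141, -0.0, 1.625]
contact_force: [-0.3, -1.0, -0.5]
grip_width: 0.0155
finger_force: 59.2
```

Request:
jog_arm --xyz '[[-2,13.5,0],[-6,12,0],[-10,10,0],[-12,6,0],[-13.5,2,0],[-13.5,-2,0],[-12,-6,0],[-10,-10,0],[-6,-12,0],[-2,-13.5,0],[0,0,0]]' --angular '[[0,0,0],[0,0,0],[0,0,0],[0,0,0],[0,0,0],[0,0,0],[0,0,0],[0,0,0],[0,0,0],[0,0,0],[0,0,0]]' --jaw '[1,1,1,1,1,1,1,1,1,1,1]'

```text
clock: 29.2
tcp_pos: [0.5675, 0.0439, 0.1438]
orientation: [-3.141, 0.0, 1.625]
contact_force: [0.4, 0.3, -1.3]
grip_width: 0.0154
finger_force: 59.0
```

```bash
python3 now.py scene
```

```text
29.2 [567.5  43.9 143.8] [ 0.4  0.3 -1.3] [ 0.  -0.1 -0. ] 0.015437300459547854
rod rel [  0.7 -43.4]
scene 0.67 [-44.6  -6.4] 32.77212601354762 [373. 292.]
scene 0.43 [-41.7  12.1] 30.555852537051287 [383. 300.]
```

```bash
cat > blob.py <<'E'
from h import *
import sys
np.set_printoptions(precision=1,suppress=True)
C=np.array([.5668,.0873])
def run(n,th=150):
    p=get_image(n); f=p["frame"]; cv2.imwrite("pics/b_%s.png"%n,f)
    K=4; x=np.arange(-64,64.1,.5)/1e3  # rectify plane z=.026, 0.5 mm per px
    gx,gy=np.meshgrid(x,x); P=np.stack([C[0]+gx,C[1]+gy,0*gx+.026,0*gx+1],-1)@np.linalg.inv(p["pose"]).T
    u=p["cx"]-p["fx"]*P[...,0]/P[...,2]; v=p["cy"]+p["fy"]*P[...,1]/P[...,2]
    r=cv2.remap(f,u.astype(np.float32),v.astype(np.float32),cv2.INTER_LINEAR)
    g=cv2.GaussianBlur(cv2.cvtColor(r,cv2.COLOR_BGR2GRAY),(5,5),0); g[np.hypot(gx,gy)>.060]=0
    c=cv2.HoughCircles(g,cv2.HOUGH_GRADIENT,1,34,param1=80,param2=9,minRadius=18,maxRadius=27)
    cc=[] if c is None else [((a/2-64),(b/2-64),q/2,int(g[int(min(b,256)),int(min(a,256))])) for a,b,q in c[0]]
    for t in cc: print(n,np.array(t))
    cv2.imwrite("pics/r_%s.png"%n,cv2.resize(r[::-1],(514,514)))
for n in sys.argv[1:]: run(n)
E
python3 blob.py scene side; python3 - <<'E'
import cv2,numpy as np
a=[cv2.imread(f"pics/r_{n}.png") for n in("scene","side")]
s=cv2.imread("pics/b_scene.png")[260:370,310:420]
cv2.imwrite("pics/mon.png",np.hstack([cv2.resize(x,(266,266)) for x in (a[0],a[1],s)]))
E
```

```text
scene [ 16.2 -13.2  11.5 247. ]
scene [ -0.8  -0.2  11.4 215. ]
scene [-23.2  -7.2  11.5 247. ]
scene [-29.2 -41.2   9.5 210. ]
scene [-49.2  18.8  11.4 247. ]
scene [-44.2 -23.8   9.6 245. ]
scene [-50.2  -3.2   9.8 246. ]
scene [  1.2 -42.2  12.6 229. ]
scene [-33.8  33.2  12.6 129. ]
scene [ 41.8  31.2  11.4 247. ]
scene [ 23.8 -34.8  13.2 116. ]
scene [ 38.2 -24.2   9.7 116. ]
side [-15.8  -2.8  12.6 255. ]
side [ 20.2 -11.8  12.1 200. ]
side [-45.8  25.2  11.5 253. ]
side [  1.2   4.8   9.9 252. ]
side [ 46.8 -13.2   9.8  77. ]
```

View pics/mon.png

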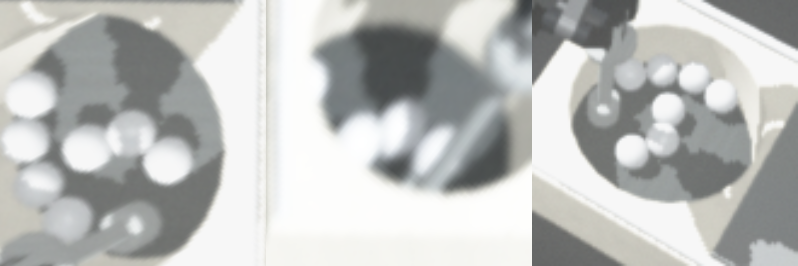

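The final view shows four beads in a chain by the wall (left at (-49,19) to (-29,-41) mm) and three inner ones, at (-23,-7), (-1,0) and (16,-13). Only the one near the centre may have moved too little, so I'll push it towards +y.

Request:
jog_arm --xyz '[[8,0.3,0],[8,0.4,0],[8,0.4,0],[8,0.4,0],[8,0.4,0],[7,0.4,0],[5,0.3,0],[0,0,0],[0,0,0]]' --angular '[[0,0,0],[0,0,0],[0,0,0],[0,0,0],[0,0,0],[0,0,0],[0,0,0],[0,0,0],[0,0,0]]' --jaw '[1,1,1,1,1,1,1,1,1]'

```text
clock: 30.52
tcp_pos: [0.5688, 0.0957, 0.1437]
orientation: [-3.142, 0.0, 1.624]
contact_force: [0.3, 0.5, -1.4]
grip_width: 0.0152
finger_force: 59.0
```

```bash
python3 now.py; python3 blob.py scene; python3 - <<'E'
import cv2
g=cv2.cvtColor(cv2.imread("pics/r_scene.png"),cv2.COLOR_BGR2GRAY)
for v in range(8,514,16): print("%4d"%(64-v/4),*["%3d"%x for x in g[v,8:514:16]])
E
```

```text
30.525 [568.8  95.7 143.7] [ 0.3  0.5 -1.4] [ 0. -0. -0.] 0.015150934298068321
rod rel [2.  8.4]
scene [ 22.8  -6.8  11.5 247. ]
scene [ -2.2  33.8  10.8 210. ]
scene [ -5.8   4.2  10.9 158. ]
scene [-31.2 -40.8  10.9 143. ]
scene [-47.2  19.8  10.8 247. ]
scene [-21.8  -7.2  11.5 245. ]
scene [-45.2 -12.2  13.2 111. ]
scene [-43.2  52.8  10.9   0. ]
  62 247 247 247 247 247 247 220 194 196 193 194 196 195 194 193 193 193 220 246 246 245 246 246 246 243 244 245 245 244 247 247 225
  58 247 247 247 247 247 247 228 201 209 213 224 215 190 194 197 199 203 237 247 247 247 247 247 247 247 247 247 247 247 247 247 227
  54 247 247 247 247 247 245 242 240 241 241 179 152 152 152 154 161 234 247 247 247 247 247 247 247 247 247 247 247 247 247 247 233
  50 247 247 247 244 240 239 240 237 180 152 150 151 152 152 128 113 115 144 230 247 247 247 247 247 247 247 247 247 247 247 247 227
  46 247 244 238 238 238 238 235 169 150 151 152 151 153 152 120 117 117 112 115 179 245 247 247 247 247 247 247 247 247 247 247 228
  42 241 235 236 237 236 222 155 150 151 152 152 153 154 163 197 197 187 138 118 1
[... 2808 characters left out ...]
115 151 247 247 247 247 247 246 244
 -46 194 194 196 195 192 182 194 204 200 193 173 115 112 112 114 113 114 114 114 114 115 114 114 126 243 247 247 247 247 247 247 247
 -50 194 196 196 197 197 194 192 196 192 169 120 111 113 113 113 113 112 113 113 112 113 112 118 235 247 247 247 247 247 247 246 246
 -54 195 194 194 194 194 197 197 195 193 168 125 115 112 113 114 113 114 113 114 113 113 118 204 247 247 247 247 247 247 247 246 246
 -58 216 196 194 194 194 194 195 196 195 195 191 172 154 125 118 117 115 114 116 118 143 217 247 247 247 247 247 247 247 247 246 247
 -62 246 223 198 195 193 192 194 193 193 193 192 194 193 189 189 181 179 180 187 202 240 247 247 247 247 247 247 247 247 247 246 246
```

Request:
jog_arm --xyz '[[5.7,6.3,0],[1,8,0],[1,8,0],[-6.5,9.7,0],[-6.5,9.7,0],[-5.5,-0.3,0],[-5.5,-0.3,0],[0.3,-6,0],[0.3,-6,0],[0,0,0],[0,0,-30],[0,0,-40],[0,0,-25],[0,0,0]]' --angular '[[0,0,0],[0,0,0],[0,0,0],[0,0,0],[0,0,0],[0,0,0],[0,0,0],[0,0,0],[0,0,0],[0,0,0],[0,0,0],[0,0,0],[0,0,0],[0,0,0]]' --jaw '[1,1,1,1,1,1,1,1,1,1,1,1,1,1]'

```text
clock: 32.33
tcp_pos: [0.6, 0.0825, 0.241]
orientation: [3.137, -0.001, 1.625]
contact_force: [0.2, -0.5, -1.2]
grip_width: 0.015
finger_force: 59.2
```

```bash
python3 now.py; python3 blob.py scene side
```

```text
32.325 [600.   82.5 241. ] [ 0.2 -0.5 -1.2] [0. 0. 0.] 0.015036143420724632
rod rel [33.2 -4.8]
scene [ -3.8  33.2  11.9 247. ]
scene [-51.8  -2.2  11.4 247. ]
scene [-21.2  -8.2  12.1 247. ]
scene [ -8.2 -22.2  12.6 237. ]
scene [-46.8  18.8   9.8 247. ]
scene [  9.8  -4.8  12.1 162. ]
scene [-43.2 -24.2  10.4 245. ]
scene [-29.2 -40.8   9.7 210. ]
scene [ 30.2  51.8  10.1 247. ]
side [ -2.8  33.2  10.9 254. ]
side [  5.8 -12.8  11.4 255. ]
side [-16.8  -2.2  11.9 255. ]
side [-43.2  26.2   9.2 253. ]
```

```bash
python3 - <<'E'
import blob,cv2,numpy as np
f=cv2.imread("pics/sc7.png"); o=blob.get_image
def gi(n): p=dict(o(n)); p["frame"]=f; return p
blob.get_image=gi; blob.run("scene")
E
```

```text
scene [-18.8  29.8  12.1 246. ]
scene [ -6.8  -5.2  11.2 246. ]
scene [-34.8   0.8  11.5 247. ]
scene [ 21.2 -37.8  11.2 222. ]
scene [-17.8 -34.2  10.9 246. ]
scene [ 32.2  -0.2  11.4 247. ]
scene [ 19.8  27.2  11.5 247. ]
```

All seven beads are still in the well, each at least about 13 mm from any starting spot. Next I return the rod along the reverse path.

Request:
jog_arm --xyz '[[-25,-20,0],[-25,-20,0],[-26,-20,0],[-26,-20,0],[-26,-20,0],[-26,-20,0],[-26,-11,0],[-25,-2,0],[0,0,0],[0,0,30],[0,0,30],[0,0,20],[0,0,8],[0,0,0]]' --angular '[[0,0,0],[0,0,0],[0,0,0],[0,0,0],[0,0,0],[0,0,0],[0,0,0],[0,0,0],[0,0,0],[0,0,0],[0,0,0],[0,0,0],[0,0,0],[0,0,0]]' --jaw '[1,1,1,1,1,1,1,1,1,1,1,1,1,1]'

```text
clock: 34.22
tcp_pos: [0.4767, -0.1293, 0.1502]
orientation: [-3.14, -0.0, 1.626]
contact_force: [-0.3, 0.6, -1.0]
grip_width: 0.0152
finger_force: 59.1
```

Request:
jog_arm --xyz '[[-2.7,10,0],[-2.7,10,0],[-2.8,11,0],[0,0,0]]' --angular '[[0,0,0],[0,0,0],[0,0,0],[0,0,0]]' --jaw '[1,1,1,1]'

```text
clock: 34.72
tcp_pos: [0.5096, -0.1367, 0.1509]
orientation: [3.141, 0.0, 1.625]
contact_force: [-0.1, 0.1, -1.7]
grip_width: 0.0154
finger_force: 59.1
```

Request:
jog_arm --xyz '[[-2.8,11,0],[-2.8,10,0],[-2.8,10.5,0],[0,0,0]]' --angular '[[0,0,0],[0,0,0],[0,0,0],[0,0,0]]' --jaw '[1,1,1,1]'

```text
clock: 35.22
tcp_pos: [0.5412, -0.1433, 0.1506]
orientation: [3.141, 0.0, 1.625]
contact_force: [-0.4, 0.2, -0.9]
grip_width: 0.015
finger_force: 59.1
```

Request:
jog_arm --xyz '[[0,0,3],[0,0,2],[0,0,0]]' --angular '[[0,0,0],[0,0,0],[0,0,0]]' --jaw '[1,1,1]'

```text
clock: 35.6
tcp_pos: [0.5398, -0.1431, 0.1455]
orientation: [-3.141, -0.0, 1.625]
contact_force: [-0.7, -0.4, -0.4]
grip_width: 0.0153
finger_force: 59.3
```

Request:
jog_arm --xyz '[[0,0,1],[0,0,0]]' --angular '[[0,0,0],[0,0,0]]' --jaw '[1,1]'

```text
clock: 35.85
tcp_pos: [0.5401, -0.1432, 0.1451]
orientation: [3.142, -0.0, 1.625]
contact_force: [-2.6, 0.2, 3.9]
grip_width: 0.0148
finger_force: 59.8
```

Request:
jog_arm --xyz '[[0,0,0],[0,0,0],[0,0,0],[0,0,-15],[0,0,-30],[0,0,-40],[0,0,0]]' --angular '[[0,0,0],[0,0,0],[0,0,0],[0,0,0],[0,0,0],[0,0,0],[0,0,0]]' --jaw '[0.5,0.4,0.4,0.4,0.4,0.4,0.4]'

```text
clock: 36.72
tcp_pos: [0.5426, -0.1437, 0.2341]
orientation: [3.134, 0.002, 1.625]
contact_force: [0.4, 0.4, 0.5]
grip_width: 0.051
finger_force: 0.0
```

```bash
python3 now.py; python3 - <<'E'
from h import *
p=get_image("wrist"); cv2.imwrite("pics/w9.png",p["frame"])
for r in find_in(p,"rod")[:3]: print("rod",round(r["score"],2),w(p,r["at"]).round(4))
u,v=pix(p,[.540,-.1432,.181]).astype(int); print(u,v)
g=p["frame"].mean(2).astype(int)
for r in range(v-64,v+24,4): print(r,*g[r,u-48:u+49:4])
p=get_image("side")
for r in find_in(p,"rod")[:5]: print("side rod",round(r["score"],2),w(p,r["at"]).round(4))
E
```

```text
36.725 [ 542.6 -143.7  234.1] [0.4 0.4 0.5] [-0. -0. -0.] 0.05100709886036636
rod rel [ -24.2 -231. ]
rod 0.89 [ 0.4117 -0.1872  0.1602]
rod 0.86 [ 0.5424 -0.1348  0.1383]
rod 0.58 [ 0.4352 -0.0531  0.1187]
311 268
204 247 247 247 247 247 247 247 247 247 221 210 212 212 213 212 212 194 196 181 154 161 165 168 167 206
208 218 254 248 247 247 247 247 247 222 210 213 220 220 219 217 213 212 250 251 237 187 196 182 80 196
212 163 165 168 158 212 254 248 251 207 210 150 173 175 175 175 147 210 210 248 247 247 248 251 229 188
216 161 161 168 164 167 167 167 163 157 254 162 164 164 162 162 162 205 144 207 248 247 247 247 247 247
220 163 164 167 166 162 161 168 150 245 249 162 163 163 161 162 162 255 247 179 248 247 247 247 247 247
224 166 165 170 165 165 165 155 247 244 248 161 162 162 160 161 159 252 244 249 254 247 247 247 247 247
228 168 164 166 164 168 169 224 245 246 255 119 119 119 119 119 118 255 245 245 171 252 252 248 247 247
232 167 167 167 168 170 167 250 245 245 196 120 120 119 119 120 120 251 245 245 241 167 169 169 165 252
236 195 197 194 163 168 167 247 246 246 100 119 120 12
[... 710 characters left out ...]
33 233 233 233 233 172 247 247 247 247 247 247 247 247
268 86 86 86 87 87 86 86 86 80 231 235 236 236 235 235 235 169 247 247 247 247 247 247 247 247
272 87 86 87 87 86 86 85 86 81 232 237 237 237 236 236 236 178 255 255 248 247 247 247 247 247
276 87 87 86 86 88 87 85 85 82 231 239 239 238 238 238 237 186 85 85 78 87 253 255 249 248
280 87 87 87 87 86 87 87 87 81 233 242 242 242 241 241 241 180 88 86 86 87 87 85 79 73
284 86 86 87 87 86 87 87 87 88 81 78 78 80 80 79 79 85 86 87 87 87 86 86 88 86
288 87 86 86 88 87 85 87 88 86 86 86 86 87 86 85 86 86 86 87 87 87 87 87 88 86
side rod 0.91 [ 0.7097 -0.1193  0.1529]
side rod 0.83 [ 0.42   -0.0619  0.1107]
side rod 0.68 [ 0.4082 -0.1958  0.1497]
```

The rod hangs straight in the slot: the wrist pixels show the handle upright, with the collar across both prongs. Now to shut the cover.

Request:
jog_arm --xyz '[[0,0,0],[20,2,0],[40,3,0],[40,3,0],[40,3,0],[40,3,0],[40,3,0],[40,3,0],[40,3,0],[40,3,0],[35,2,0],[20,0,0],[0,0,0],[0,0,40],[0,0,40],[0,0,40],[0,0,0]]' --angular '[[0,0,0.054],[0,0,0],[0,0,0],[0,0,0],[0,0,0],[0,0,0],[0,0,0],[0,0,0],[0,0,0],[0,0,0],[0,0,0],[0,0,0],[0,0,0],[0,0,0],[0,0,0],[0,0,0],[0,0,0]]' --jaw '[0.4,1,1,1,1,1,1,1,1,1,1,1,1,1,1,1,1]' --grip_force 30

```text
clock: 39.05
tcp_pos: [0.5663, 0.2483, 0.1067]
orientation: [-3.136, 0.004, 1.569]
contact_force: [-0.7, 0.2, 0.6]
grip_width: 0.0003
finger_force: 0.0
```

Request:
jog_arm --xyz '[[3,0,0],[0,0,10],[0,0,9],[0,0,0]]' --angular '[[0,0,0],[0,0,0],[0,0,0],[0,0,0]]' --jaw '[1,1,1,1]'

```text
clock: 39.55
tcp_pos: [0.5677, 0.2545, 0.09]
orientation: [-3.14, 0.001, 1.571]
contact_force: [-0.2, -0.0, 0.3]
grip_width: -0.0001
finger_force: 0.0
```

Request:
jog_arm --xyz '[[0,0,2],[-10,0,0],[-12,0,0],[-13,0,0],[-13,0,0],[-13,0,0],[-13,0,0],[-13,0,0],[-13,0,0],[-13,0,0],[-13,0,0],[-13,0,0],[-7,0,0],[0,0,0]]' --angular '[[0,0,0],[0,0,0],[0,0,0],[0,0,0],[0,0,0],[0,0,0],[0,0,0],[0,0,0],[0,0,0],[0,0,0],[0,0,0],[0,0,0],[0,0,0],[0,0,0]]' --jaw '[1,1,1,1,1,1,1,1,1,1,1,1,1,1]'

```text
clock: 41.3
tcp_pos: [0.5685, 0.1077, 0.0887]
orientation: [3.141, 0.001, 1.57]
contact_force: [0.7, 0.4, -0.2]
grip_width: -0.0005
finger_force: 0.0
```

Request:
jog_arm --xyz '[[-3,0,0],[0,0,0]]' --angular '[[0,0,0],[0,0,0]]' --jaw '[1,1]'

```text
clock: 41.55
tcp_pos: [0.5684, 0.1059, 0.0888]
orientation: [3.141, 0.0, 1.571]
contact_force: [0.1, -0.0, -0.3]
grip_width: 0.0001
finger_force: 0.0
```

Request:
jog_arm --xyz '[[-3,0,0],[0,0,0]]' --angular '[[0,0,0],[0,0,0]]' --jaw '[1,1]'

```text
clock: 41.8
tcp_pos: [0.5684, 0.1028, 0.0888]
orientation: [3.141, -0.0, 1.571]
contact_force: [0.9, 0.1, 0.5]
grip_width: -0.0001
finger_force: 0.2
```

Request:
jog_arm --xyz '[[-3,0,0],[0,0,0]]' --angular '[[0,0,0],[0,0,0]]' --jaw '[1,1]'

```text
clock: 42.05
tcp_pos: [0.5683, 0.1019, 0.0888]
orientation: [3.141, -0.002, 1.572]
contact_force: [0.6, 4.7, -1.0]
grip_width: 0.0
finger_force: 2.7
```

Request:
jog_arm --xyz '[[-2,0,0],[0,0,0]]' --angular '[[0,0,0],[0,0,0]]' --jaw '[1,1]'

```text
clock: 42.3
tcp_pos: [0.5683, 0.1019, 0.0888]
orientation: [3.141, -0.004, 1.574]
contact_force: [0.1, 8.9, -2.3]
grip_width: 0.0001
finger_force: 4.7
```

The cover reached its stop at the predicted spot. I'll retreat, make a final check and hand in.

Request:
jog_arm --xyz '[[8,0,0],[5,0,0],[0,0,-30],[0,0,-40],[0,0,-40],[0,0,0],[0,0,0]]' --angular '[[0,0,0],[0,0,0],[0,0,0],[0,0,0],[0,0,0],[0,0,0],[0,0,0]]' --jaw '[1,1,1,1,1,1,1]'

```text
clock: 43.18
tcp_pos: [0.5678, 0.1103, 0.1982]
orientation: [-3.141, 0.001, 1.57]
contact_force: [0.1, 0.4, -0.1]
grip_width: -0.0001
finger_force: 0.0
```

```bash
python3 - <<'E'
from h import *
s=get_state(); print(s["clock"],s["tcp_pos"],s["contact_force"])
for n in("side","scene"):
    p=get_image(n)
    for q in("cover","rod","bottle","beaker","jar","bead0"):
        for r in find_in(p,q)[:4]:
            if r["score"]>.4: print(n,q,round(r["score"],2),w(p,r["at"]).round(3))
print(job_done())
E
```

```text
43.175 [0.5678009  0.11034578 0.19819125] [ 0.09385158  0.38130037 -0.05125653]
side cover 0.78 [0.559 0.08  0.079]
side rod 0.89 [ 0.536 -0.15   0.134]
side rod 0.79 [ 0.404 -0.194  0.149]
side rod 0.66 [ 0.711 -0.12   0.153]
side rod 0.65 [ 0.419 -0.058  0.113]
side bottle 0.84 [0.686 0.216 0.075]
side beaker 0.98 [ 0.66  -0.205  0.058]
side jar 0.67 [0.414 0.249 0.054]
scene cover 0.82 [0.572 0.09  0.079]
scene rod 0.95 [ 0.721 -0.108  0.153]
scene rod 0.84 [ 0.436 -0.049  0.109]
scene rod 0.76 [ 0.414 -0.19   0.147]
scene rod 0.71 [ 0.547 -0.138  0.132]
scene bottle 0.68 [0.704 0.236 0.094]
scene beaker 0.79 [ 0.656 -0.22   0.063]
scene jar 0.93 [0.432 0.26  0.069]
the job is handed in; nothing more can be done
None
```

I handed the job in at about 43 s: cover opened to its stop, beads stirred 3.5 times round near the wall, rod hung back in its fork and cover shut. All seven beads stayed in the well, each about 13 mm or more from any starting spot (11 mm needed); the tightest rests on about 2 mm measuring accuracy. The bottle, beaker and jar did not move.

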